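Lock the filter collar, then hold the sample box lid open at the index

ROBOT

A 6-joint arm with a two-finger parallel gripper is mounted at the origin on the work surface. World frame = base frame: x ahead of the robot, y to its left, z up, the work surface at z = 0. Lengths are in m, angles in rad, forces in N, time in s.
With the tool pointing down it reaches from about 0.325 to 1 m from the base axis. Payload 5.1 kg.
Tool frame: the origin (TCP) lies between the finger pads; the fingertips stand 11 mm ahead of it and the grasp point (between the pads) lies 8 mm behind it; z points along the fingers, y is the direction in which the jaws open and shut (so a half turn about z gives the same grasp; the last joint's range is limited). The gripper opens to 85 mm and grips with 20 to 120 N. Pads are 22 mm wide; open, the fingers measure 114 mm over their backs; the gripper's body (76 mm by 85 mm) begins 54 mm behind the grasp point. The pads swing forward as they close: fully open they stand 13 mm farther back than shut.
Start: joints at [-1.189, 0.124, 1.65, -0, 1.367, -0.083], TCP at [0.291, -0.581, 0.242] pointing down, gripper open.
Joint ranges: [-2.61, 2.61], [-1.02, 2.33], [0.03, 2.71], [-1.35, 4.49], [0.32, 2.68], [-2.91, 2.91]. Speed limits (rad/s): [2.57, 2.57, 3.14, 3.14, 3.14, 3.14].

INTERFACE

Orientations are given as a unit quaternion [w, x, y, z].
In Python, from workcell import ctrl, command_gripper, viewer gives the robot as it stands. Calls block until the motion is done:
- ctrl.reach(position, orientation): joint-space move of the TCP to a pose.
- ctrl.movel(position, speed=0.15, rotation=None, max_force=None): straight line of the TCP; rotation=None keeps the orientation; speed is the mean speed in m/s. With max_force (N) it stops when the force on the tool has changed by that much, and returns True; else False.
- ctrl.move_j(angles): joint-space move.
- command_gripper(opening, force=None): finger opening in m; force is the grip in N (None keeps the last); returns when the fingers have stopped.
- ctrl.wait(seconds).
- ctrl.ik(position, orientation): joint angles nearest the present ones, or None.
- ctrl.sense(): the state.
- viewer.capture(name): name is "scene" or "top" or "wrist"; returns a dict with "frame" (400x640x3 uint8, red, green, blue), "range_z" (400x640 float32, m along the optical axis (not along the pixel's ray), 0 where there is no reading), "intrinsics" (3x3 intrinsics, pixels), "rvec" (rotation vector, rad) and "tvec" (3), from world to camera coordinates, as OpenCV has them. Camera axes: x right, y down, z forward; pixel columns grow to the right and rows downward; lengths in m; the calibration is good to about 2 mm. The wrist camera is an equidistant fisheye: a pixel r from the principal point sees the ray r / f radians off the axis. A picture is of the moment at which its call begins.
A pose or a line that the arm cannot do raises ctrl.IKError and nothing moves.
- ctrl.job_done(): hands the job in, once; it reports no verdict.
The state is a dict: "time_s": time; "joint_positions": joint angles; "joint_velocities": joint speeds; "joint_efforts": joint torques, N m; "tcp_pos": TCP position; "orientation": TCP orientation; "wrist_force": force on the tool from outside, world axes, zero at the start; "ft_torque": the same for the moment, N m; "grip_width": finger opening in m.
Only numpy, scipy, OpenCV 4.12 (cv2) and the standard library are available. Lean on these libraries where they do the work, as an engineer would, in place of code of your own. Each camera call takes 0.05 s, during which the arm holds its last target. There are 200 camera calls.

TASK

A colleague needs both hands inside the ventilated sample box to take out the swab tubes, but its lid falls shut by itself. With the lid still shut, first turn the black filter collar clockwise until its white line is at the green locked mark; then raise the lid until its blue pointer is level with the red index arm, without swinging it clearly past, and finish while still holding the lid steady there in the gripper. Leave the index arm as it is set and do not disturb the things on the desk.

Things in the scene. Friction and masses are not known exactly. Their poses are not given: they have to be found in the camera images.
- box: White ventilated sample box, bolted down, 270 mm deep (x), 460 wide (y). Origin on the desk below its middle; handle side is -x, y to its left; turned up to 0.2 rad. Left: chamber 210 x 300 mm with clear lid, top at 147 mm when shut. Right: grey fan housing 210 x 155 mm, flat top (deck) at 105 mm, bearing the filter and its collar. Rear plenum 133 mm high, x = 110 to 170 mm.
- collar (a joint): Black ribbed lock collar of the filter, a ring 62 mm across, 26 mm high, vertical axis, 15 to 41 mm above the deck. 0 = unlocked (white line at the red mark), grows clockwise seen from above; 1.2 rad = locked (line at the green mark); stop at 1.25. Stays where left; dry friction 0.12 N m. The white filter capsule inside stands 17 mm above the collar, 40 mm wide.
- collar_grip (a point): Centre of the collar, on its axis at mid-height, 28 mm above the deck; from there the nearest lid frame is 80 mm to the left.
- collar_line (a point): White line on the collar's top and side, 27 mm out from the axis; turns with the collar.
- lock_mark (a point): Green locked mark on the deck, 50 mm from the collar axis, straight towards the front (-x of the box). The red unlocked mark lies 1.2 rad anticlockwise (seen from above) from it.
- lid (a joint): Clear lid in an aluminium frame, 212 x 300 x 14 mm, about 0.75 kg. Its hinge lies along y of the box at the chamber's rear. 0 = shut (level), grows as the front rises; end stop at 1.2 rad. No stay: it falls shut when let go; lifting at the handle takes about 3 to 5 N.
- hinge (a point): Point on the hinge axis, 140 mm above the desk, in line with the middle of the handle.
- handle (a point): Middle of the lid's handle, a round steel bar 14 mm thick, 150 mm long along y of the box, on a bow at the lid's front edge: when shut, 255 mm in front of the hinge axis and 35 mm above it (175 mm above the desk), about 50 mm in front of the lid's edge, free all round. Moves with the lid.
- lid_pointer (a point): End of the blue pointer tab on the lid's left edge, 150 mm from the hinge axis, in the lid's plane.
- index (a joint): Red index arm on the aluminium angle quadrant at the box's left side, turning stiffly about the same axis as the lid: the opening set at the last airflow test. Same zero and sense as lid; the lid is at the index when both values are equal. Do not move it.
- index_tip (a point): Middle of the red paddle at the end of the index arm (inner face), 150 mm from the hinge axis; the blue pointer meets this point when the lid is at the index. Frame: x along the arm towards the hinge, z up across it.
- swab_bin: Black tapered bin 110 mm across and 135 mm high, full of wrapped swabs (to about 160 mm), right of the box. Origin under its centre. Bystander.
- sanitiser: White and red pump bottle, 64 mm across, 177 mm high, on the desk left of the box. Origin under its centre. Bystander.
- mouse: Black computer mouse 105 x 60 x 33 mm, on the desk in front of the fan housing. Origin under its centre. Bystander.
- carton: Small yellow and red carton 75 x 45 x 30 mm, on the desk in front of the chamber's left corner. Origin under its centre. Bystander.

How it is judged:
By the outcome, as a careful person would: the job done as asked, in the order asked, and still so for the second after the job is handed in, while the arm keeps its last pose, push and grip.
It also fails if it takes over 51 s, if anything falls off the work surface, if the arm or the gripper's body presses on something with over 40 N, if the wrist force passes 120 N, or if a joint passes its speed limit or range.

## Working session

There is one attempt and no reset: what is moved stays moved. The work goes in short steps, each a Python script; the robot and the scene stay as the last script left them, time stands still between calls to the robot, and variables do not carry over. Pictures are saved under pics/ and viewed, about 8 in all and at most 12, crops included, and the job is handed in when it is done.

```bash
mkdir -p pics; ls; cat > h.py <<'E'
import numpy as np, cv2
from scipy.spatial.transform import Rotation as R
from workcell import ctrl, command_gripper, viewer
def cap(n):
    c=viewer.capture(n); c['R']=cv2.Rodrigues(np.array(c['rvec'],float))[0]; c['t']=np.array(c['tvec'],float).ravel(); c['K']=np.array(c['intrinsics']); return c
def save(c,n,crop=None,s=1):
    f=c['frame'][:,:,::-1]
    if crop: f=f[crop[1]:crop[3],crop[0]:crop[2]]
    cv2.imwrite('pics/'+n,cv2.resize(f,None,fx=s,fy=s,interpolation=cv2.INTER_CUBIC))
def ray(c,u,v,fish=False):
    K=c['K']; x=(u-K[0,2])/K[0,0]; y=(v-K[1,2])/K[1,1]
    if fish:
        r=np.hypot(x,y); d=np.array([x/r*np.sin(r),y/r*np.sin(r),np.cos(r)]) if r>1e-9 else np.array([0,0,1.])
    else: d=np.array([x,y,1.])
    return -c['R'].T@c['t'], c['R'].T@d
def onz(c,u,v,z,fish=False):
    o,d=ray(c,u,v,fish); return o+d*(z-o[2])/d[2]
def dep(c,u,v):
    o,d=ray(c,u,v); return o+d*c['range_z'][int(round(v)),int(round(u))]
def proj(c,p):
    q=c['K']@(c['R']@np.array(p)+c['t']); return q[:2]/q[2]
E
python3 - <<'E'
from h import *
for n in('scene','top'):
    c=cap(n); save(c,n+'0.png',s=1.25); np.savez(n+'0.npz',**c); print(n,c['K'].tolist(),-c['R'].T@c['t'])
print(ctrl.sense())
E
```

```text
pics
scene [[476.06152320361616, 0.0, 313.0046465725335], [0.0, 476.06152320361616, 202.32117252012839], [0.0, 0.0, 1.0]] [ 0.98883823 -0.54115147  1.20763164]
top [[468.3005729416618, 0.0, 322.27604259395724], [0.0, 468.3005729416618, 199.26101447661287], [0.0, 0.0, 1.0]] [0.42098708 0.08191862 1.53423907]
{'time_s': 0.1, 'joint_positions': array([-1.18859339e+00,  1.24429806e-01,  1.65154235e+00, -2.35758646e-05,
        1.36752969e+00, -8.25929015e-02]), 'joint_velocities': array([-0.00110969, -0.00105585, -0.00210217,  0.00014029, -0.00078771,
        0.00064417]), 'joint_efforts': array([ 1.03682055e-04, -4.24929893e+01, -3.66654861e+01, -6.15484419e-05,
        3.92840724e-03,  1.03461304e-05]), 'tcp_pos': array([ 0.29112632, -0.58055334,  0.24117956]), 'orientation': array([-9.42181396e-04,  9.73115930e-01,  2.30313861e-01, -1.53882605e-04]), 'wrist_force': array([-0.50822498, -0.04985571,  0.35772193]), 'ft_torque': array([ 0.03106196, -0.0170954 , -0.04902373]), 'grip_width': 0.08530720976045966}
```

View pics/scene0.png

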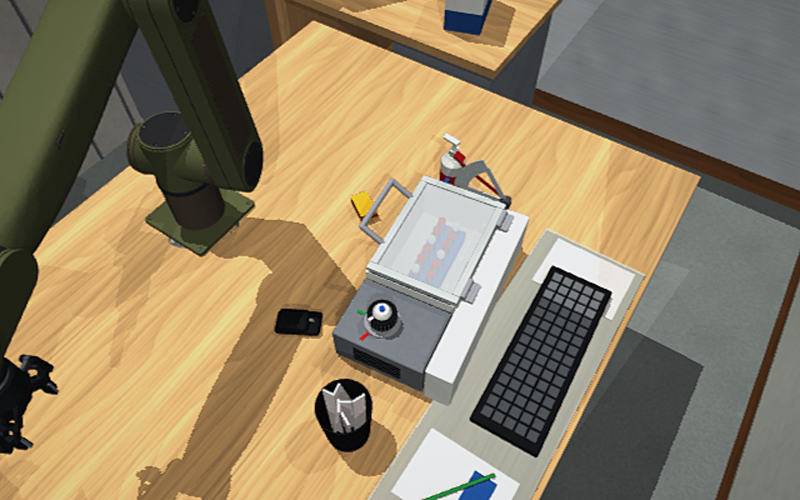

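View pics/top0.png

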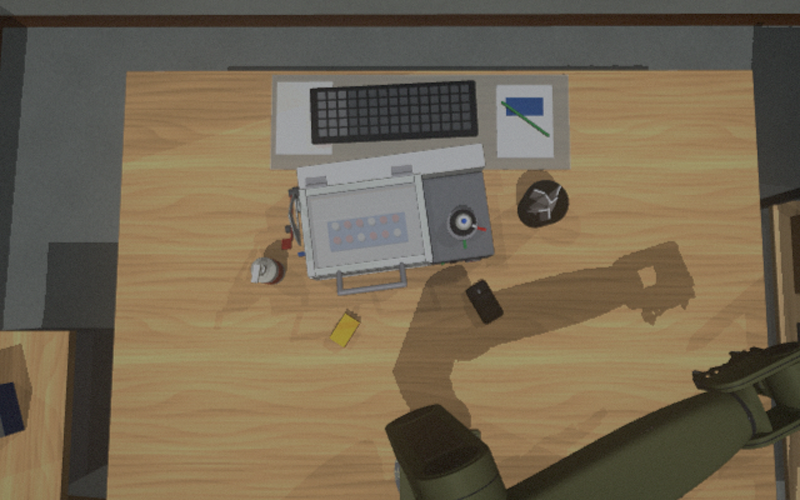

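```bash
cat > m.py <<'E'
from h import *
for n in('top','scene'):
    c=dict(np.load(n+'0.npz')); hsv=cv2.cvtColor(c['frame'],cv2.COLOR_RGB2HSV)
    v,u=np.mgrid[0:400,0:640]; K=c['K']; z=c['range_z']
    P=np.stack([(u-K[0,2])/K[0,0]*z,(v-K[1,2])/K[1,1]*z,z],-1); P=(P-c['t'])@c['R']
    roi=(z>0)&(P[...,0]>.3)&(P[...,0]<.9)&(P[...,1]>-.4)&(P[...,1]<.45)
    H=hsv[...,0].astype(int);S=hsv[...,1];V=hsv[...,2]
    cols={'green':(H>45)&(H<80)&(S>120),'red':((H<7)|(H>172))&(S>130)&(V>50),'blue':(H>100)&(H<125)&(S>130)&(V>60),'yellow':(H>20)&(H<32)&(S>190)&(V>120)}
    for k,m in cols.items():
        N,L,st,ce=cv2.connectedComponentsWithStats((m&roi).astype(np.uint8))
        for i in range(1,N):
            if st[i,4]>5: q=np.median(P[L==i],0); print(n,k,st[i,4],ce[i].round(1),q.round(3))
    for nm,lo,hi in(('deck',.1,.111),('plenum',.127,.138),('lid',.141,.153),('handle',.165,.195)):
        m=roi&(P[...,2]>lo)&(P[...,2]<hi)
        m=cv2.morphologyEx(m.astype(np.uint8),cv2.MORPH_OPEN,np.ones((2,2),np.uint8))
        N,L,st,ce=cv2.connectedComponentsWithStats(m)
        for i in range(1,N):
            if st[i,4]>60:
                q=P[L==i]; r=cv2.minAreaRect(q[:,:2].astype(np.float32)); print(n,nm,st[i,4],'pix',ce[i].round(),'med',np.median(q,0).round(3),'rect',np.round(r[0],3),np.round(r[1],3),round(r[2],1))
E
python3 m.py
```

```text
top red 12 [385.  182.7] [ 0.606 -0.099  0.105]
top red 55 [229.3 194.2] [0.559 0.356 0.216]
top blue 6 [370.8 176.2] [ 0.619 -0.051  0.161]
top deck 2522 pix [366. 174.] med [ 0.643 -0.037  0.104] rect [ 0.579 -0.045] [0.212 0.346] 82.6
top plenum 2250 pix [317. 133.] med [0.755 0.113 0.132] rect [0.611 0.083] [0.374 0.48 ] 11.0
top lid 2160 pix [290. 181.] med [0.606 0.198 0.145] rect [0.565 0.196] [0.315 0.342] 7.7
top lid 74 pix [286. 159.] med [0.674 0.2   0.142] rect [0.672 0.209] [0.044 0.035] 82.3
top lid 135 pix [371. 182.] med [ 0.603 -0.049  0.145] rect [ 0.605 -0.056] [0.065 0.037] 86.2
top handle 90 pix [205. 219.] med [0.49  0.434 0.175] rect [0.492 0.457] [0.058 0.042] 85.9
top handle 322 pix [298. 231.] med [0.456 0.166 0.178] rect [0.465 0.171] [0.031 0.18 ] 6.9
scene green 17 [288.7 249.5] [ 0.569 -0.058  0.106]
scene green 45 [348.6 396.7] [ 0.889 -0.265  0.015]
scene red 59 [367.3 125.8] [0.561 0.353 0.215]
scene red 47 [356.8 142. ] [0.501 0.407 0.068]
scene red 41 [388.8 146.7] [0.636 0.356 0.171]
scene red 21 [291.1 268.6] [ 0.607 -0.1    0.106]
scene blue 12 [
[... 204 characters left out ...]
42 -0.268] [0.237 0.698] 23.4
scene plenum 2993 pix [382. 242.] med [0.768 0.071 0.132] rect [ 0.806 -0.047] [0.11  1.048] 14.3
scene lid 2432 pix [355. 193.] med [0.641 0.166 0.145] rect [ 0.705 -0.082] [0.264 1.047] 17.6
scene lid 63 pix [368. 190.] med [0.653 0.205 0.142] rect [ 0.822 -0.15 ] [0.027 0.85 ] 25.0
scene lid 285 pix [307. 252.] med [ 0.628 -0.058  0.145] rect [ 0.782 -0.287] [0.061 0.653] 33.7
scene handle 72 pix [362. 113.] med [0.499 0.433 0.174] rect [0.465 0.508] [0.04  0.195] 24.4
scene handle 118 pix [378. 143.] med [0.595 0.345 0.176] rect [ 0.78  -0.008] [0.078 1.142] 25.3
scene handle 278 pix [303. 164.] med [0.465 0.182 0.176] rect [ 0.653 -0.109] [0.091 1.091] 33.2
```

```bash
cat >> h.py <<'E'
def down(psi):  # tool z down, tool y at world angle psi
    y=np.array([np.cos(psi),np.sin(psi),0]); z=np.array([0,0,-1.]); 
    q=R.from_matrix(np.stack([np.cross(y,z),y,z],1)).as_quat(); return q[[3,0,1,2]]
C=np.array([.6195,-.051]); YAW=.12
E
python3 - <<'E'
from h import *
q1=ctrl.ik([*C,.32],down(.5)); q2=ctrl.ik([*C,.32],down(.5-np.pi)); print(q1,q2)
ctrl.reach([*C,.32],down(.5) if abs(q1[5])<abs(q2[5]) else down(.5-np.pi))
s=ctrl.sense(); print(s['time_s'],s['tcp_pos'],s['orientation'],s['joint_positions'])
c=cap('wrist'); np.savez('w1.npz',**c); save(c,'w1.png',s=1.25); print(c['K'],-c['R'].T@c['t'])
E
```

```text
[-1.68476127e-01  2.53870496e-02  1.62490601e+00 -4.44089210e-16
  1.49129959e+00 -6.68476127e-01] [-1.68476127e-01  2.53870496e-02  1.62490601e+00 -4.44089210e-16
  1.49129959e+00  2.47311653e+00]
2.3417 [ 0.61937903 -0.05192713  0.31972527] [-1.31637166e-04  5.10773820e-01  8.59715096e-01 -2.01942415e-04] [-1.69864003e-01  2.56226609e-02  1.62511800e+00 -2.83723786e-04
  1.49124244e+00 -6.68468414e-01]
[[309.70691629   0.         317.99632934]
 [  0.         309.70691629 198.77633936]
 [  0.           0.           1.        ]] [0.58152245 0.01979049 0.4517697 ]
```

View pics/w1.png

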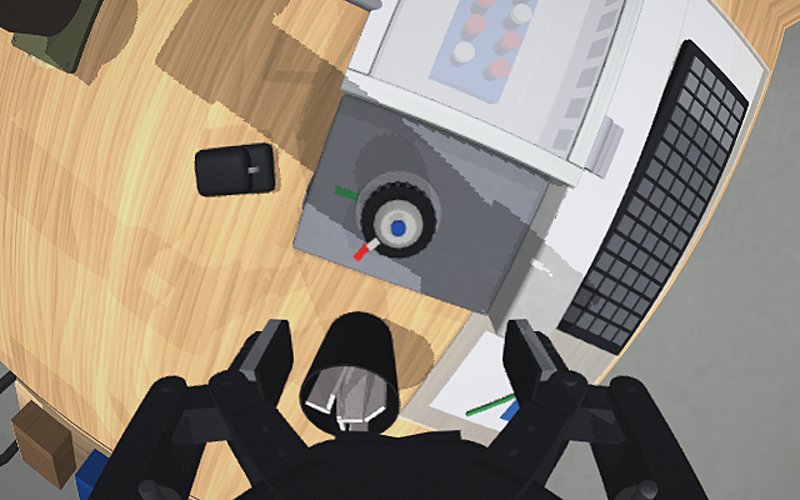

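```bash
cat > col.py <<'E'
from h import *
def meas(c):
    f=cv2.cvtColor(c['frame'],cv2.COLOR_RGB2HSV); H,S,V=[f[...,i].astype(int) for i in range(3)]; o={}
    def comps(m):
        N,L,st,ce=cv2.connectedComponentsWithStats(m.astype(np.uint8)); return [(st[i,4],ce[i]) for i in range(1,N) if st[i,4]>6]
    for k,m,z in(('blue',(H>100)&(H<125)&(S>130)&(V>60),.163),('green',(H>45)&(H<85)&(S>110)&(V>40),.106),('red',((H<7)|(H>172))&(S>130)&(V>60),.106)):
        for a,p in comps(m):
            w=onz(c,*p,z,True)
            if np.hypot(*(w[:2]-C))<.07: o[k]=w; print(k,a,p.round(1),w.round(4))
    # white line on the collar's top ring, radius 22..31 mm
    th=np.arange(-np.pi,np.pi,.01); ctr=o['blue'][:2] if 'blue' in o else C; I=np.zeros(len(th))
    for r in(.023,.025,.027,.029):
        for i,t in enumerate(th):
            p=np.array([ctr[0]+r*np.cos(t),ctr[1]+r*np.sin(t),.146]); q=c['R']@p+c['t']; a=np.arctan2(np.hypot(q[0],q[1]),q[2])/np.hypot(q[0],q[1])
            u,v=c['K'][0,0]*a*q[0]+c['K'][0,2],c['K'][1,1]*a*q[1]+c['K'][1,2]
            if 0<=u<639 and 0<=v<399: I[i]+=V[int(round(v)),int(round(u))]/4
    w=np.clip(I-.6*I.max()-.4*np.median(I),0,None); ang=np.angle((w*np.exp(1j*th)).sum()); print('line ang',ang,'max/med',I.max(),np.median(I), 'spread',np.abs((w*np.exp(1j*th)).sum())/w.sum())
    for k in('green','red'):
        if k in o: d=o[k][:2]-ctr; print(k,'ang',np.arctan2(d[1],d[0]),'r',np.hypot(*d))
if __name__=='__main__':
    meas(dict(np.load('w1.npz')))
E
python3 col.py
```

```text
blue 109 [318.1 182.4] [ 0.6191 -0.0498  0.163 ]
green 107 [276.9 154.5] [ 0.5696 -0.0569  0.106 ]
red 79 [288.6 201.7] [ 0.6071 -0.101   0.106 ]
line ang -1.9273729712501708 max/med 204.75 33.25 spread 0.9982830025601755
green ang -3.0003561228760565 r 0.05006385277160021
red ang -1.801620078116764 r 0.052588264680810896
```

```bash
sed -i 's/^C=np.array.*/C=np.array([.6193,-.0503]); YAW=.12/' h.py; sed -i 's/for r in(.023,.025,.027,.029)/for r in(.026,.028,.030,.0305)/' col.py
python3 col.py | grep line
python3 - <<'E'
from h import *
from col import meas
ctrl.movel([*C,.20],speed=.15)
print(ctrl.movel([*C,.120],speed=.06,max_force=8))
command_gripper(.05,force=50)
s=ctrl.sense(); print(s['time_s'],s['grip_width'],s['tcp_pos'],s['wrist_force'])
q=np.array(s['joint_positions']); n=8
for i in range(n):
    q[5]+=1.2/n; ctrl.move_j(q); 
s=ctrl.sense(); print(s['time_s'],s['grip_width'],s['tcp_pos'],s['wrist_force'],s['ft_torque'],s['joint_positions'][5])
c=cap('wrist'); np.savez('w2.npz',**c); save(c,'w2.png',s=1.25); meas(c)
E
```

```text
line ang -1.9253906179736051 max/med 207.5 39.25 spread 0.9984745962180838
False
5.1833 0.06059110493314517 [ 0.61889493 -0.05068693  0.12090657] [-4.62127182 -0.52843479  5.65931931]
7.3167 0.060665272970665346 [ 0.61902421 -0.0505935   0.12094082] [-1.29461654  0.97536911  1.28657495] [0.1328073  0.24332622 0.89581693] 0.5252996826481329
blue 803 [318.  322.6] [ 0.621  -0.0484  0.163 ]
green 20 [253.6 317.4] [ 0.5601 -0.0594  0.106 ]
line ang -2.988058226605335 max/med 182.0 29.25 spread 0.9981312936802905
green ang -2.9636395318961233 r 0.06189857645102942
```

View pics/w2.png

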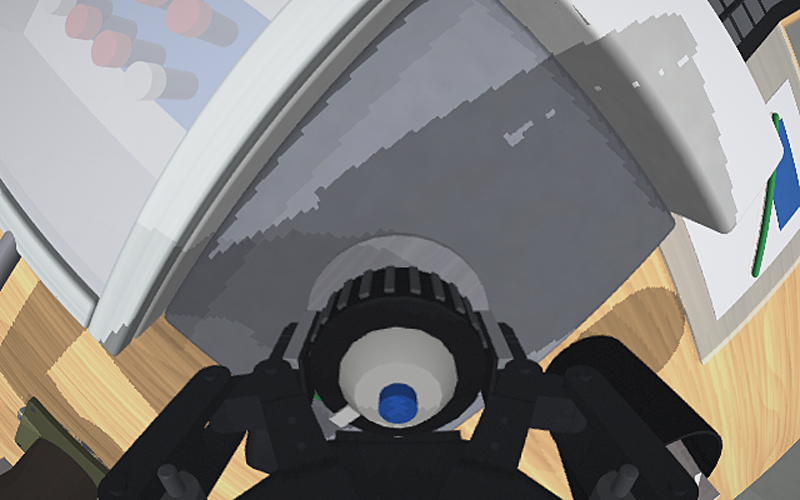

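```bash
python3 - <<'E'
from h import *
from col import meas
command_gripper(.085)
ctrl.movel([*C,.30],speed=.15)
c=cap('wrist'); np.savez('w3.npz',**c); save(c,'w3.png',(180,60,460,260),2.5); meas(c); 
print(ctrl.sense()['time_s'])
E
```

```text
blue 131 [318.8 189.8] [ 0.6198 -0.0496  0.163 ]
green 87 [287.5 208.3] [ 0.5679 -0.0568  0.106 ]
red 86 [339.5 215.5] [ 0.607 -0.101  0.106]
line ang -3.0359115206975433 max/med 208.25 37.5 spread 0.9983448150377404
green ang -3.0047789958473667 r 0.05234392267148239
red ang -1.8147974010028667 r 0.05295770399193373
9.125
```

View pics/w3.png

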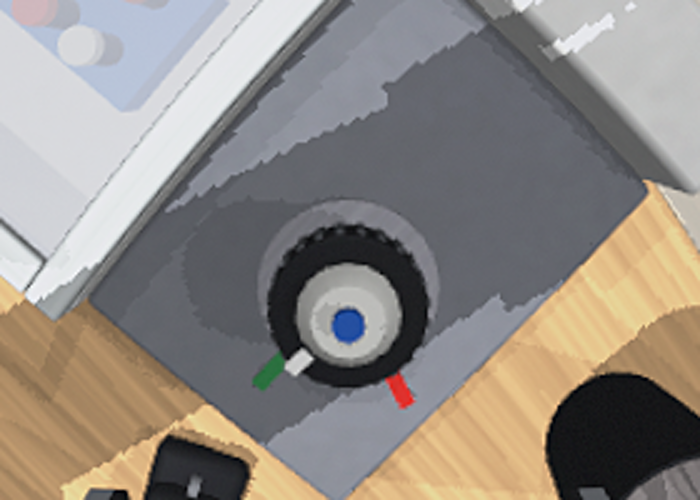

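```bash
cat >> h.py <<'E'
YAW=.123
bx=np.array([np.cos(YAW),np.sin(YAW),0]); by=np.array([-np.sin(YAW),np.cos(YAW),0]); ez=np.array([0,0,1.])
HND=np.array([.457,.170,.175]); HIN=HND+.255*bx-.035*ez
def tilt(a):  # a>0: fingers point ahead (+bx) and down; jaws y in the bx-z plane
    z=np.sin(a)*bx-np.cos(a)*ez; y=np.cos(a)*bx+np.sin(a)*ez
    q=R.from_matrix(np.stack([np.cross(y,z),y,z],1)).as_quat(); return q[[3,0,1,2]], z
A0=.3
def lidpose(th,off=.008):  # TCP pose to hold the handle at lid angle th
    b=.1363+th; h=HIN+.2574*(-np.cos(b)*bx+np.sin(b)*ez); q,z=tilt(A0-th); return h+off*z,q
E
python3 - <<'E'
from h import *
from col import meas
s=ctrl.sense(); ctrl.movel([*C,.120],speed=.12,max_force=10)
command_gripper(.05,force=40); q=np.array(ctrl.sense()['joint_positions']); q[5]-=.04; ctrl.move_j(q)
print(ctrl.sense()['ft_torque'],ctrl.sense()['wrist_force']); command_gripper(.085)
ctrl.movel([*C,.30],speed=.2); meas(cap('wrist'))
for th in(0,.3,.525,.6):
    p,q=lidpose(th); print(th,p,ctrl.ik(p,q))
q,z=tilt(A0); p=HND-.10*z; ctrl.reach(p,q); command_gripper(.05)
s=ctrl.sense(); print(s['time_s'],s['tcp_pos'],p,s['joint_positions'])
c=cap('wrist'); np.savez('w4.npz',**c); save(c,'w4.png',s=1.25)
o=-c['R'].T@c['t'];print(o)
E
```

```text
[0.18390134 0.30072412 0.0786803 ] [-1.68708335  0.31325319  1.72206433]
blue 133 [319.1 190. ] [ 0.6198 -0.0497  0.163 ]
green 93 [286.7 206.9] [ 0.5686 -0.0568  0.106 ]
red 87 [338.  216.4] [ 0.607  -0.1011  0.106 ]
line ang -2.999968749022408 max/med 207.75 38.0 spread 0.9984694628520995
green ang -3.004179934527177 r 0.05176590571322152
red ang -1.8151569382624633 r 0.05293438191317418
0 [0.45933365 0.17028849 0.1673324 ] [ 0.26865931 -0.36328564  2.24170896 -0.05213724  0.96679753  0.16886825]
0.3 [0.47854882 0.17266395 0.2407744 ] [ 2.40717032e-01 -1.93386578e-01  1.96170833e+00 -4.44089210e-16
  1.37327090e+00  1.17717032e-01]
0.525 [0.50669816 0.17614389 0.29028214] [ 0.22339106 -0.02071818  1.73126282  0.02244154  1.65493163  0.09976316]
0.6 [0.5184454  0.17759613 0.30521453] [0.21840205 0.04234605 1.65143777 0.02859434 1.74645416 0.09616352]
14.4 [0.42795538 0.16614568 0.2704867 ] [0.42767124 0.16637426 0.27053365] [ 0.28022808 -0.52741148  2.17765621 -0.04998735  1.19563806  0.16930519]
[0.38029511 0.24234844 0.39665428]
```

View pics/w4.png

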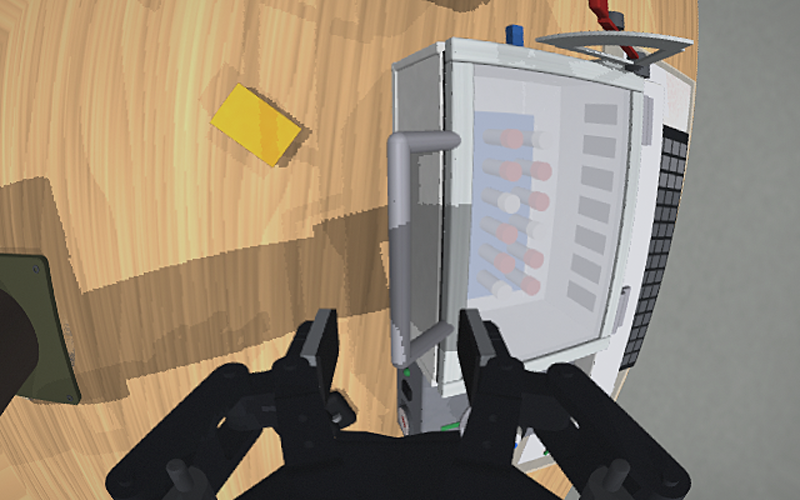

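```bash
python3 - <<'E'
from h import *
c=dict(np.load('w4.npz'))
a=onz(c,399/1.25,137/1.25,.175,True); b=onz(c,399/1.25,360/1.25,.175,True); print(a,b,(a+b)/2,np.hypot(*(a-b)[:2]),np.arctan2(-(a-b)[0],(a-b)[1]))
print(HND,'perp offset',((a+b)/2-HND)@bx)
E
```

```text
[0.45000222 0.24320936 0.175     ] [0.4689207  0.09005321 0.175     ] [0.45946146 0.16663128 0.175     ] 0.15432016199171156 0.12290154463162985
[0.457 0.17  0.175] perp offset 0.0020295555156080586
```

```bash
sed -i 's/^HND=.*;/HND=np.array([.4585,.1685,.175]);/' h.py; python3 - <<'E'
from h import *
p,q=lidpose(0); print(ctrl.movel(p,speed=.08,rotation=q,max_force=10))
command_gripper(.0,force=60); s=ctrl.sense(); print(s['time_s'],s['grip_width'],s['tcp_pos']-p,s['wrist_force'])
for th in np.linspace(0,.43,7)[1:]:
    p,q=lidpose(th); ctrl.movel(p,speed=.07,rotation=q); s=ctrl.sense(); print(round(th,3),s['grip_width'].round(4),s['wrist_force'].round(1),s['ft_torque'].round(2),(s['tcp_pos']-p).round(4))
print(s['time_s'])
for n in('scene','wrist','top'):
    c=cap(n); np.savez(n+'5.npz',**c)
    save(c,n+'5.png',None if n!='scene' else (300,80,440,200),1.25 if n!='scene' else 5)
E
```

```text
False
16.3917 0.012124862412409424 [-1.08832555e-04  3.02962151e-05  4.47601998e-04] [-4.14101569 -0.22979664  3.85692023]Traceback (most recent call last):
  File "<stdin>", line 5, in <module>
AttributeError: 'float' object has no attribute 'round'
```

Grasped; only a print failed after the first small step. I'll continue the lift.

```bash
python3 - <<'E'
from h import *
for th in np.linspace(0,.43,7)[2:]:
    p,q=lidpose(th); ctrl.movel(p,speed=.07,rotation=q); s=ctrl.sense(); print(round(th,3),round(s['grip_width'],4),np.round(s['wrist_force'],1),np.round(s['ft_torque'],2),np.round(s['tcp_pos']-p,4))
print(s['time_s'])
for n in('scene','wrist','top'):
    c=cap(n); np.savez(n+'5.npz',**c)
    save(c,n+'5.png',None if n!='scene' else (300,80,440,200),1.25 if n!='scene' else 5)
E
```

```text
0.143 0.0122 [-2.4  0.6 -2.9] [0.06 0.34 0.12] [-0.0005  0.     -0.0009]
0.215 0.012 [-3.9  1.3 -2.2] [0.18 0.52 0.15] [-0.0004  0.0001 -0.0006]
0.287 0.0121 [-5.3  1.7 -1. ] [0.21 0.53 0.13] [-0.0003  0.0002 -0.0002]
0.358 0.012 [-4.4  1.3 -0.6] [0.3  0.66 0.06] [-0.0002  0.0003  0.0001]
0.43 0.0118 [-5.1  2.3 -0.3] [0.37 0.67 0.05] [-0.0001  0.0003  0.0002]
18.8417
```

View pics/wrist5.png

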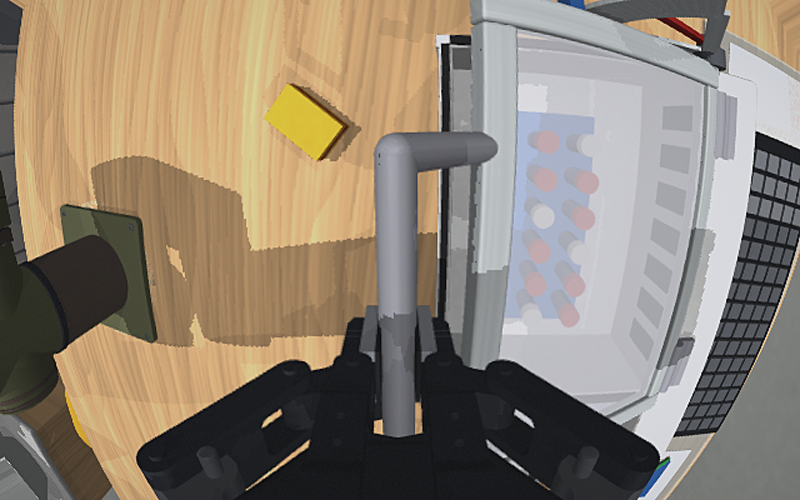

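View pics/scene5.png

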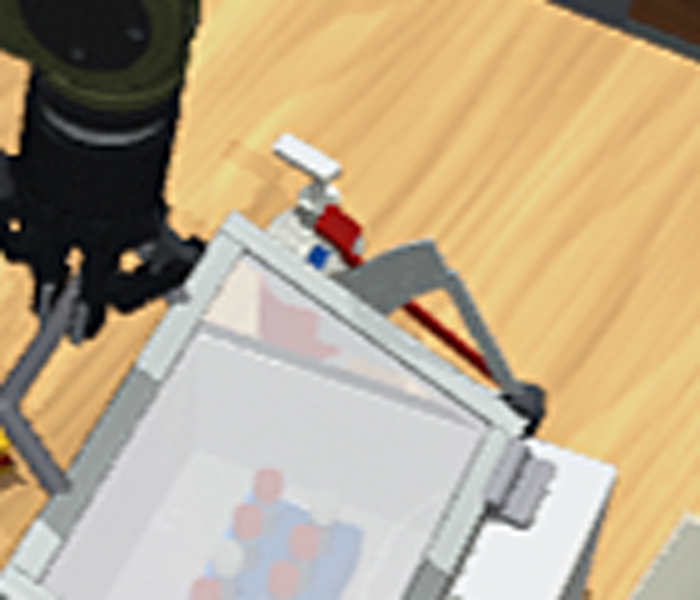

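```bash
cat > ang.py <<'E'
from h import *
def angs(c,n,verbose=True):
    f=cv2.cvtColor(c['frame'],cv2.COLOR_RGB2HSV); H,S,V=[f[...,i].astype(int) for i in range(3)]
    v,u=np.mgrid[0:400,0:640]; K=c['K']; z=c['range_z']
    P=np.stack([(u-K[0,2])/K[0,0]*z,(v-K[1,2])/K[1,1]*z,z],-1); P=(P-c['t'])@c['R']-HIN
    X=-(P@bx); Y=P@by; Z=P[...,2]; A=np.arctan2(Z,X); r=np.hypot(X,Z)
    near=(z>0)&(Y>.12)&(Y<.20)&(r>.10)&(r<.20)
    for k,m in(('blue',(H>100)&(H<125)&(S>130)&(V>50)),('red',((H<7)|(H>172))&(S>130)&(V>45))):
        m=m&near&((r>.125)|(k=='blue'))
        if m.sum(): print(n,k,m.sum(),'ang med/mean/min/max',np.round([np.median(A[m]),A[m].mean(),A[m].min(),A[m].max()],3),'r',np.round([np.median(r[m]),r[m].min(),r[m].max()],3),'Y',np.round([np.median(Y[m]),Y[m].min(),Y[m].max()],3))
if __name__=='__main__':
    for n in('scene0','top0','scene5','top5'): angs(dict(np.load(n+'.npz')),n)
E
python3 ang.py; python3 - <<'E'
import numpy as np
from h import *
s=ctrl.sense()
E
```

```text
scene0 blue 11 ang med/mean/min/max [0.028 0.029 0.002 0.055] r [0.151 0.147 0.155] Y [0.159 0.15  0.165]
scene0 red 58 ang med/mean/min/max [0.525 0.517 0.008 0.56 ] r [0.151 0.129 0.163] Y [0.169 0.154 0.186]
top0 red 55 ang med/mean/min/max [0.523 0.523 0.485 0.557] r [0.152 0.13  0.167] Y [0.174 0.163 0.184]
scene5 blue 12 ang med/mean/min/max [0.454 0.453 0.41  0.487] r [0.151 0.148 0.155] Y [0.156 0.146 0.163]
scene5 red 59 ang med/mean/min/max [0.532 0.529 0.471 0.559] r [0.15  0.13  0.165] Y [0.169 0.16  0.187]
top5 red 58 ang med/mean/min/max [0.526 0.525 0.494 0.554] r [0.154 0.125 0.167] Y [0.174 0.164 0.184]
```

```bash
python3 - <<'E'
from h import *
Ps=[]
cs=[cap('scene') for _ in range(8)]
z=np.median([c['range_z'] for c in cs],0); c=cs[0]; c['range_z']=z; np.savez('scene6.npz',**c)
f=cv2.cvtColor(c['frame'],cv2.COLOR_RGB2HSV); H,S,V=[f[...,i].astype(int) for i in range(3)]
v,u=np.mgrid[0:400,0:640]; K=c['K']
P=np.stack([(u-K[0,2])/K[0,0]*z,(v-K[1,2])/K[1,1]*z,z],-1); P=(P-c['t'])@c['R']-HIN
X=-(P@bx); Y=P@by; Z=P[...,2]; e=.525; L=X*np.cos(e)+Z*np.sin(e); N=Z*np.cos(e)-X*np.sin(e)
red=((H<10)|(H>170))&(S>110)&(V>40)
b=(H>100)&(H<125)&(S>110)&(V>45)
for vv in range(118,150):
    for uu in range(355,382):
        if (red|b)[vv,uu]: print(('r' if red[vv,uu] else 'B'),uu,vv,'V',V[vv,uu],'L %.0f Y %.0f N %.1f'%(L[vv,uu]*1e3,Y[vv,uu]*1e3,N[vv,uu]*1e3),end=' | ')
    print()
save(c,'z6.png',(345,110,405,165),12)
E
```

```text
r 365 121 V 147 L 148 Y 252 N -76.6 | r 366 121 V 162 L 162 Y 181 N 2.4 | r 367 121 V 150 L 159 Y 185 N 0.5 | 
r 365 122 V 151 L 163 Y 178 N -0.4 | r 366 122 V 146 L 160 Y 180 N 0.6 | r 367 122 V 151 L 158 Y 182 N 1.0 | r 368 122 V 192 L 156 Y 184 N 1.7 | 
r 364 123 V 136 L 163 Y 175 N -2.8 | r 365 123 V 156 L 162 Y 173 N 1.5 | r 366 123 V 149 L 159 Y 175 N 2.9 | r 367 123 V 146 L 156 Y 178 N 1.4 | r 368 123 V 138 L 154 Y 182 N 0.7 | r 369 123 V 156 L 151 Y 185 N -0.2 | 
r 363 124 V 141 L 147 Y 246 N -86.4 | r 364 124 V 171 L 162 Y 171 N -1.4 | r 365 124 V 157 L 160 Y 171 N 0.5 | r 366 124 V 153 L 157 Y 173 N 0.9 | r 367 124 V 149 L 155 Y 175 N 1.5 | r 368 124 V 147 L 152 Y 179 N -0.0 | r 369 124 V 143 L 150 Y 181 N 0.8 | r 370 124 V 147 L 147 Y 184 N 0.6 | 
r 363 125 V 114 L 162 Y 167 N -3.0 | r 364 125 V 148 L 160 Y 167 N -0.8 | r 365 125 V 156 L 159 Y 167 N 1.9 | r 366 125 V 155 L 156 Y 169 N 2.3 | r 367 125 V 150 L 153 Y 172 N 1.9 | r 368 125 V 149 L 151 Y 174 N 2.5 | r 369 125 V 148 L 148 Y 178 N 0.9 | r 370 125 V 139 L 146 Y 179 N 2.0 | r 371 125 V 151 L 143 Y 182 N 1.4 | 
r 36
[... 1102 characters left out ...]
30 V 109 L 140 Y 165 N -1.7 | r 370 130 V 143 L 138 Y 164 N 2.1 | 
B 362 131 V 135 L 154 Y 155 N -12.9 | B 363 131 V 151 L 152 Y 155 N -9.6 | B 364 131 V 155 L 149 Y 158 N -10.1 | r 368 131 V 90 L 140 Y 163 N -4.9 | r 369 131 V 81 L 138 Y 163 N -2.3 | r 370 131 V 131 L 136 Y 165 N -1.6 | r 371 131 V 139 L 134 Y 164 N 2.1 | 
B 362 132 V 151 L 152 Y 151 N -11.0 | B 363 132 V 142 L 150 Y 153 N -10.6 | B 364 132 V 158 L 147 Y 156 N -11.1 | r 369 132 V 69 L 136 Y 164 N -6.2 | r 370 132 V 75 L 134 Y 163 N -2.7 | r 371 132 V 121 L 132 Y 162 N 0.6 | r 372 132 V 155 L 130 Y 165 N 0.5 | 
B 363 133 V 145 L 149 Y 149 N -9.2 | r 370 133 V 72 L 132 Y 163 N -6.2 | 







r 381 141 V 76 L 92 Y 164 N -3.0 |
```

View pics/z6.png

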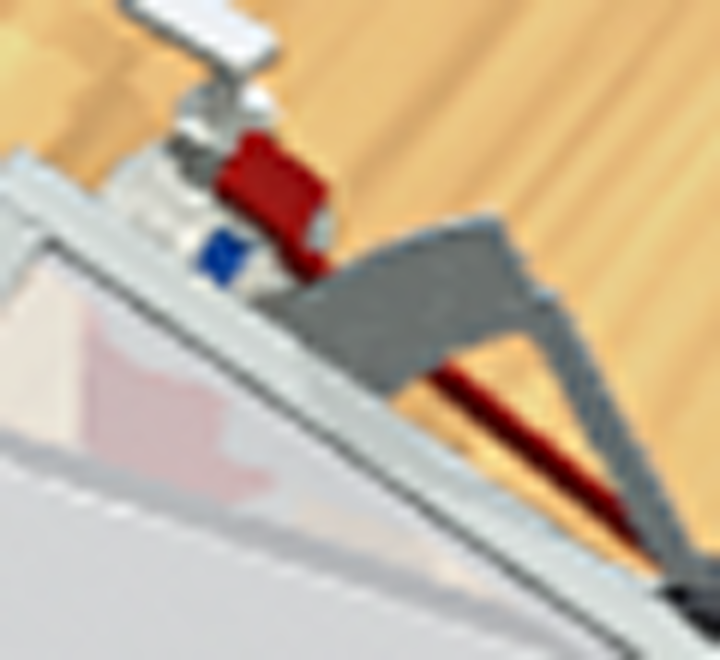

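```bash
python3 - <<'E'
from h import *
c=dict(np.load('scene6.npz')); F=c['frame'].astype(int); f=cv2.cvtColor(c['frame'],cv2.COLOR_RGB2HSV); H,S,V=[f[...,i].astype(int) for i in range(3)]
e=.525; rows=[]
for v in range(118,160):
  for u in range(355,405):
    if ((H[v,u]<10)|(H[v,u]>170))and S[v,u]>130 and V[v,u]>25:
        o,d=ray(c,u,v); o=o-HIN; t=(.1635-o@by)/(d@by); p=o+t*d; X=-(p@bx);Z=p[2]
        rows.append((X*np.cos(e)+Z*np.sin(e),Z*np.cos(e)-X*np.sin(e),V[v,u]))
r=np.array(rows)*[1e3,1e3,1]
for lo in range(20,175,5):
    m=r[(r[:,0]>=lo)&(r[:,0]<lo+5)]; 
    if len(m): m=m[np.argsort(m[:,1])]; print(lo,' '.join('%.1f:%d'%(n,v) for _,n,v in m[:9]))
E
```

```text
30 -4.6:114 -1.9:73 -1.4:66
35 -4.1:112 -0.8:76 1.9:103
40 -3.5:81 -0.3:78 2.4:121
45 -3.0:76 -2.4:65 0.3:89 3.0:144
50 -5.2:116 -1.9:67 0.8:93 3.5:166 4.1:171
55 -4.6:114 -1.3:67 1.4:109 4.6:188
60 -4.1:80 -3.5:76 -0.8:74 1.9:116 5.2:196
65 -3.0:64 -0.2:73 2.5:135 3.0:162
70 -5.1:107 -2.4:66 0.3:96 3.5:171
75 -4.6:77 -1.9:68 0.8:109 1.4:118 4.1:182
80 -4.0:75 -1.3:74 1.9:136 4.6:192
85 -3.5:65 -0.8:74 2.5:144
90 -2.9:76 -0.2:96 3.0:168
130 -3.4:75 -0.7:121 2.0:155 2.5:139
135 -6.1:69 -2.9:81 -0.2:131
140 -2.3:80 0.4:109 0.9:104 3.6:148 6.8:153 9.4:140
145 -1.8:69 1.5:114 4.1:153 7.3:155 10.0:149 12.6:152 13.1:150 15.8:145 18.4:146
150 -1.2:74 -0.7:83 2.0:128 4.7:156 7.9:154 10.5:152 13.7:149 16.3:148 19.4:143
155 -0.1:90 2.5:133 5.2:155 5.7:156 8.4:155 11.0:150 11.6:153 14.2:149 16.8:147
160 -2.8:77 0.4:114 3.1:148 6.3:171 8.9:157 12.1:156 14.7:149 17.9:146 20.5:151
165 3.6:141 9.4:136 15.2:151 18.4:147 21.0:162
```

```bash
python3 - <<'E'
from h import *
from ang import angs
for th in(.475,.505,.52):
    p,q=lidpose(th); ctrl.movel(p,speed=.05,rotation=q)
ctrl.wait(.5); s=ctrl.sense(); print(s['time_s'],s['grip_width'],s['wrist_force'],s['ft_torque'],s['tcp_pos']-p)
for n in('scene','top'):
    c=cap(n); angs(c,n); np.savez(n+'7.npz',**c)
    if n=='scene': save(c,'z7.png',(255,95,405,210),5)
E
sed 's/scene5.*top5/scene7'"'"','"'"'top7/' m.py >/dev/null
```

```text
20.8167 0.012233114990713787 [-4.30144421  2.97738434 -0.20140268] [ 0.44532286  0.54490844 -0.07854947] [-5.55198773e-05  4.81673579e-04  3.15667711e-04]
scene blue 12 ang med/mean/min/max [0.545 0.541 0.506 0.566] r [0.152 0.147 0.155] Y [0.159 0.151 0.165]
scene red 53 ang med/mean/min/max [0.529 0.528 0.477 0.569] r [0.15  0.13  0.163] Y [0.17  0.161 0.186]
top red 50 ang med/mean/min/max [0.524 0.523 0.495 0.556] r [0.153 0.128 0.166] Y [0.175 0.163 0.184]
```

View pics/z7.png

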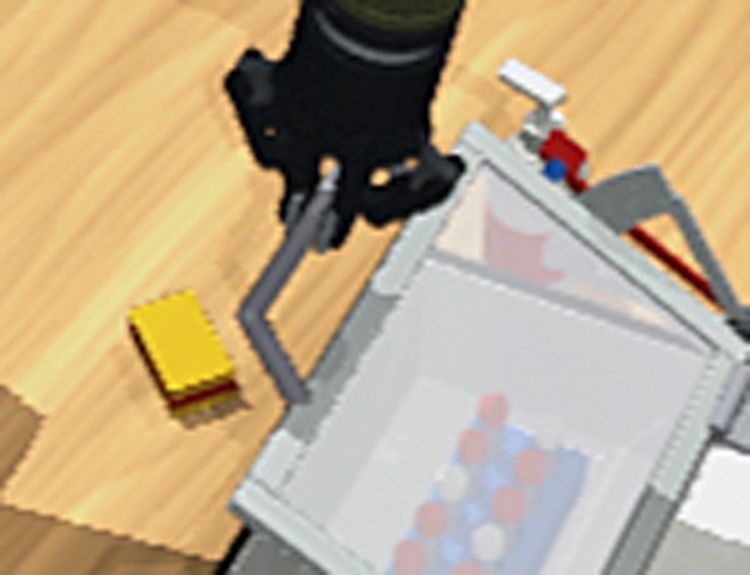

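```bash
python3 -c "
from h import *
print(ctrl.job_done(), ctrl.sense()['time_s'])"
```

```text
the job is handed in; nothing more can be done
the job is handed in; nothing more can be done
```

I locked the filter collar first, then raised the lid to the index arm, and handed the job in with the gripper still holding the lid there. The robot clock read about 21 s, against the 51 s limit.

- **Collar:** With the lid shut, I turned the collar clockwise. It started about 0.12 rad on from the red mark, so the turn ran onto the end stop, with about 0.9 N m at the wrist. I then regripped and backed it off 0.04 rad. The last look put the white line at -3.000 rad and the green mark at -3.004 rad.
- **Lid:** I gripped the handle at 60 N and lifted it along its arc in small steps to 0.52 rad, never commanding it higher. In the last check the grip was still on the bar, the tool was within 0.6 mm of its target, and the wrist force was about 5 N.
- **Level with the index:** The raw reading was 0.545 rad for the top of the blue pointer and 0.525–0.529 rad for the top of the red paddle. After allowing for the thickness of both parts, that is about 0.518 and 0.515–0.52 rad. I put the uncertainty at about 0.01–0.015 rad, because both parts are only a few pixels wide in the camera.
- **Other things:** The index arm read the same before and after, to within measurement noise. I saw no sign of anything on the desk being touched, but I did not measure the desk items again at the end.

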